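# Fit the stop block under the sample stage

### The arm

A 6-joint arm with a two-finger parallel gripper is mounted at the origin on a cart in front of the work surface, level with it; the furniture and walls round the work are solid. World frame = base frame: x ahead of the robot, y to its left, z up, the work surface at z = 0. Lengths are in m, angles in rad, forces in N, time in s.
With the tool pointing down it reaches from about 0.325 to 0.875 m from the base axis. Payload 4.4 kg.
Tool frame: the origin (TCP) lies at the very end of the fingers, on their centre line; the grasp point (between the pads) lies 19 mm behind it; z points along the fingers, y is the direction in which the jaws open and shut (so a half turn about z gives the same grasp; the last joint's range is limited). The gripper opens to 85 mm and grips with 20 to 120 N. Pads are 22 mm wide; open, the fingers measure 114 mm over their backs; the gripper's body (76 mm by 85 mm) begins 54 mm behind the grasp point. The pads swing forward as they close: fully open they stand 13 mm farther back than shut.
Start: joints at [-1.395, 0.207, 1.542, -0, 1.393, -0.15], TCP at [0.185, -0.545, 0.231] pointing down, gripper open.
Joint ranges: [-2.73, 2.73], [-0.86, 2.22], [0.23, 2.46], [-1.11, 4.25], [0.08, 2.63], [-2.82, 2.82]. Speed limits (rad/s): [2.79, 2.79, 3.14, 3.14, 3.14, 3.14].

### API

Orientations are given as [roll, pitch, yaw] about the fixed x, y, z axes, in that order (R = Rz(yaw) Ry(pitch) Rx(roll)).
In Python, from bench import arm gives the robot as it stands.
- The arm moves only by the tool jog_arm, never from a script. Its argument "increments" is a list of rows, each a list of 6 numbers: the shift along the tool's x, y, z in m, then the turn, a rotation vector about the tool's x, y, z in degrees. In form: [[tx, ty, tz, ax, ay, az], ...]. A call has exactly 8 rows; each row is the pose to reach, as a shift and turn from the pose measured when the call began, along the tool's axes at that moment; what a row does not reach only later rows make up. A row lasts 1/10 s, in which the tool goes at most 50 mm and 8.59 degrees, less where a joint would pass 70% of its speed; a pose out of reach is approached as far as the arm can. A call with a gripper value outside its range is refused whole. "jaw" is the finger opening in m, from 0 to 0.0854, set as the call begins (left out, the last holds). The fingers move at their own pace and stop on an object; "squeeze" is the grip in N (left out, the last holds). Time passes only in rows, so rows that repeat a pose let the fingers close, or fill a call up. It gives the time, the measured TCP pose, the force and the opening at its end, in the units of the state.
- arm.observe(): the state, without advancing time (a new reading comes with each control period).
- arm.read_camera(name): name is "scene" or "side" or "wrist"; returns a dict with "image" (420x560x3 uint8, red, green, blue), "intrinsics" (3x3 intrinsics, pixels), "origin" and "attitude" of the camera in the world. Camera axes: x right, y down, z forward; pixel columns grow to the right and rows downward; lengths in m; the calibration is good to about 2 mm. A picture is of the moment at which its call begins. There is no depth.
- arm.job_done(): hands the job in, once; it reports no verdict.
The state is a dict: "clock": time; "q": joint angles; "dq": joint speeds; "joint_torque": joint torques, N m; "ee_pos": TCP position; "orientation": TCP orientation; "wrist_force": force on the tool from outside, world axes, zero at the start; "torque": the same for the moment, N m; "gripper_width": finger opening in m.
Only numpy, scipy, OpenCV 4.12 (cv2) and the standard library are available. Lean on these libraries where they do the work, as an engineer would, in place of code of your own. Each camera call takes 0.05 s, during which the arm holds its last target. There are 200 camera calls.

### The job

Find the stop block that fits the gap under the sample stage: try the three blocks in the lanes, thickest first, pushing each along its lane toward the gap until one slides in under the stage, and push that one fully home, its upright tab up to the stage's front edge; draw any that does not go in back again, so that the other two end a little clear of the stage. Then press the stage down on its black pad until it rests on the block, without disturbing the things around the stand.

Things in the scene. Friction and masses are not known exactly. Their poses are not given: they have to be found in the camera images.
- stand: Fixed stand: base plate 210x236x6 mm (x -127 to +83) with 3 lanes along x, centres y -56, 0, +56 mm, 51 mm wide between 8 mm high ribs. Origin: on the worktop under the middle of the stage's front edge; x along the lanes from the open front in under the stage, y left, z up. Two posts 14 mm thick (caps 20 mm), tops 92 mm above the worktop, at x 40, y -102 and +102 mm.
- stage (a joint): Height of the stage, a slab 75 mm deep (stand x 0 to 75 mm), 232 wide, 12 thick, sliding straight up and down on the posts; stays where left (friction; about 4 N lowers it). In m: the clear gap between base plate and slab is 18 mm + this value. 5 to 18.5 mm at the start.
- stage_pad (a point): Centre of the top of the round black press pad (44 mm across, 5 mm high) in the middle of the stage, 38 mm behind its front edge; 17 mm above the slab's underside.
- block_thin: Loose grey aluminium block 22 mm thick (high), 80 long, 46 wide, 0.22 kg, in any one of the lanes; at its rear a tab 10 mm thick stands 58 mm above the underside, one engraved line on its rear face. Origin: middle of the underside, on the base plate; x to the nose (+40 mm; tab at -40 to -30). Home (tab at the stage's edge) at stand x +30 mm.
- block_mid: Loose grey aluminium block 27 mm thick (high), 80 long, 46 wide, 0.22 kg, in any one of the lanes; at its rear a tab 10 mm thick stands 58 mm above the underside, two engraved lines on its rear face. Origin: middle of the underside, on the base plate; x to the nose (+40 mm; tab at -40 to -30). Home (tab at the stage's edge) at stand x +30 mm.
- block_thick: Loose grey aluminium block 32 mm thick (high), 80 long, 46 wide, 0.22 kg, in any one of the lanes; at its rear a tab 10 mm thick stands 58 mm above the underside, three engraved lines on its rear face. Origin: middle of the underside, on the base plate; x to the nose (+40 mm; tab at -40 to -30). Home (tab at the stage's edge) at stand x +30 mm.
- jar: Bystander: small jar with orange screw cap, 41 mm across, 53 mm high, beside the stand on its left; origin under its centre.
- bottle: Bystander: small white bottle with screw cap, 50 mm across, 100 mm high, beside the stand on its right; origin under its centre.
- tape: Bystander: roll of brown tape lying flat, 84 mm across, 18 mm high, on the left; origin under its centre.
- tube_a: Bystander: upright sample tube with green cap, 41 mm across, 95 mm high, at the back right; origin under its centre.
- tube_b: Bystander: another upright sample tube with green cap, 41 mm across, 94 mm high, at the back right; origin under its centre.
There are look-alikes about, which are no part of the job. Leave any red or yellow look-alike of the block_mid alone.

How it is judged:
At the end, for the whole second after the job is handed in: The thickest block that fits is under the stage, tab within 5 mm of its front edge; the stage rests on it (gap = thickness within 1.5 mm) and is within 6.5 mm of its starting height; the other blocks are clear of it (nose 3 mm or more in front of the edge); blocks flat and at rest (((x of block_thin in the frame of stand between 0.025 and 0.036 m and angle between block_thin's own z axis and vertical below 0.05 rad and value of joint stage between 0.0025 and 0.0055 m and x of each of block_mid, block_thick in the frame of stand below -0.043 m) or (x of block_mid in the frame of stand between 0.025 and 0.036 m and angle between block_mid's own z axis and vertical below 0.05 rad and value of joint stage between 0.0075 and 0.0105 m and x of each of block_thin, block_thick in the frame of stand below -0.043 m) or (x of block_thick in the frame of stand between 0.025 and 0.036 m and angle between block_thick's own z axis and vertical below 0.05 rad and value of joint stage between 0.0125 and 0.0155 m and x of each of block_thin, block_mid in the frame of stand below -0.043 m)) and distance of stage_pad from where it was at the start of the episode below 0.0065 m and linear speed of each of block_thin, block_mid, block_thick below 0.01 m/s); the robot touches nothing.
It fails at once if a bystander (jar, bottle, tape roll or either green-capped tube) was moved more than 30 mm or tipped over (distance of any of jar, bottle, tape, tube_a, tube_b from where it was at the start of the episode above 0.03 m or angle between any of jar, bottle, tape, tube_a, tube_b's own z axis and vertical above 0.5 rad).
It also fails if it takes over 72 s, if anything falls off the work surface, if the arm or the gripper's body presses on something with over 40 N, if the wrist force passes 120 N, or if a joint passes its speed limit or range.

## Working session

There is one attempt and no reset: what is moved stays moved. The work goes in short steps, Python scripts to look and compute and a tool call to move; the robot and the scene stay as the last step left them, time stands still between calls to the robot, and variables do not carry over. Pictures are saved under pics/ and viewed, about 8 in all and at most 12, crops included, and the job is handed in when it is done.

Besides the shell and the picture viewer there is one more tool, called after ">>>" by a JSON object that holds its "api" and its "payload", one argument or row to a line. jog_arm: Moves the arm, as the interface text tells. Its arguments: {"type":"object","properties":{"increments":{"type":"array"},"jaw":{"type":"number"},"squeeze":{"type":"number"}},"required":["increments"]}

```bash
ls; mkdir -p pics; cat > h.py <<'E'
import numpy as np, cv2
from bench import arm
from scipy.spatial.transform import Rotation as R
def cam(n,save=None):
    c=arm.read_camera(n)
    if save: cv2.imwrite('pics/'+save,c['image'][:,:,::-1])
    return c
def att(c):
    a=np.array(c['attitude'],float)
    return a if a.shape==(3,3) else R.from_euler('xyz',a).as_matrix()
def ray(c,u,v,z):
    K=np.array(c['intrinsics']);d=att(c)@np.linalg.inv(K)@[u,v,1];o=np.array(c['origin'])
    return o+d*(z-o[2])/d[2]
def proj(c,p):
    K=np.array(c['intrinsics']);q=K@(att(c).T@(np.array(p)-np.array(c['origin'])));return q[:2]/q[2]
E
python3 - <<'E'
from h import *
print(arm.observe())
ims=[]
for n in('scene','side'):
    c=cam(n,n+'0.png');print(n,c['intrinsics'],c['origin'],c['attitude'])
E
```

```text
pics
{'clock': 0.0, 'q': array([-1.39449890e+00,  2.07462036e-01,  1.54298233e+00,  6.76000086e-06,
        1.39349916e+00, -1.50530140e-01]), 'dq': array([-0.00067007,  0.00122792,  0.00021326,  0.00111077, -0.00176182,
       -0.00111887]), 'joint_torque': array([ 1.05192175e-03, -3.83030069e+01, -2.91595781e+01, -5.35849722e-05,
        1.04842486e-02, -2.12168096e-06]), 'ee_pos': array([ 0.18443628, -0.54380393,  0.23008845]), 'orientation': array([-3.13926937e+00, -3.59116922e-04,  3.26825954e-01]), 'wrist_force': array([ 0.5605732 ,  0.06064649, -0.32657953]), 'torque': array([-0.00185784,  0.00307162, -0.05287913]), 'gripper_width': 0.08536141410717335}
scene [[487.11922445   0.         277.9916397 ]
 [  0.         487.11922445 212.41931629]
 [  0.           0.           1.        ]] [0.13700071 0.69545974 0.83298937] [-2.37622203 -0.02021516 -2.52370799]
side [[397.18297565   0.         281.15188278]
 [  0.         397.18297565 211.67473801]
 [  0.           0.           1.        ]] [ 0.46684775 -0.61494361  0.70719653] [-2.30712202  0.01498546 -0.11129711]
```

View pics/scene0.png

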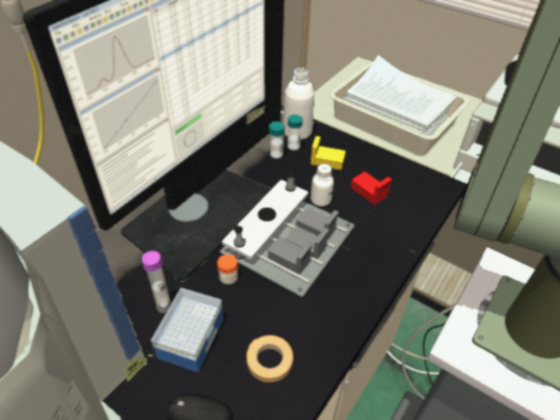

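View pics/side0.png

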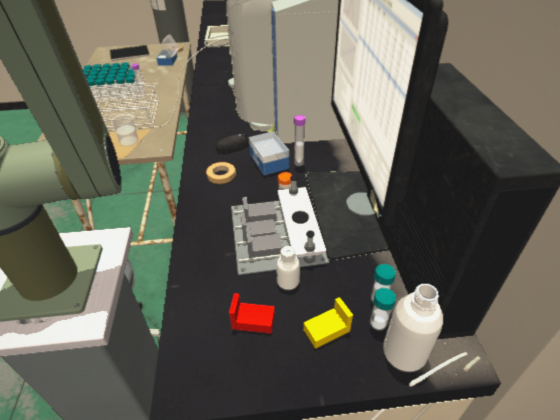

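The scene view shows the stand with its pad near (267,214) and its posts near (290,184) and (239,235). The side view shows the pad at (300,217). I'll zoom in on both.

```bash
python3 - <<'E'
from h import *
a=cv2.imread('pics/scene0.png')[170:300,215:365];b=cv2.imread('pics/side0.png')[170:275,222:335]
a=cv2.resize(a,(400,347),interpolation=3);b=cv2.resize(b,(400,372),interpolation=3)
o=np.zeros((372,800,3),np.uint8);o[:347,:400]=a;o[:,400:]=b
cv2.imwrite('pics/crop0.png',o)
c1=cam('scene');c2=cam('side')
def pad(c,box):
    x0,y0,x1,y1=box;g=c['image'][y0:y1,x0:x1].max(2)
    m=(g<70).astype(np.uint8);n,l,s,ce=cv2.connectedComponentsWithStats(m)
    for i in range(1,n):
        if s[i,4]>20:print(s[i],ce[i]+[x0,y0])
pad(c1,(250,200,285,228));pad(c2,(285,205,315,230))
E
```

```text
[ 0  0  9  9 45] [252.66666667 202.66666667]
[  9   8  16  12 151] [266.49668874 213.89403974]
[  8   7  15  11 135] [299.92592593 216.94814815]
```

View pics/crop0.png

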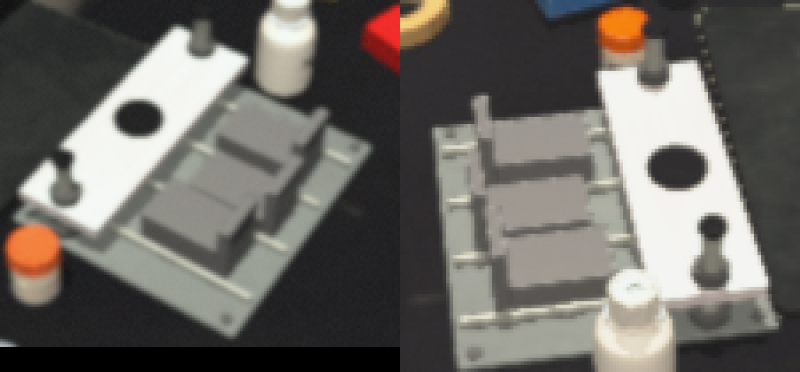

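```bash
cat >> h.py <<'E'
def tri(c1,p1,c2,p2):
    A=[];b=[]
    for c,p in((c1,p1),(c2,p2)):
        d=att(c)@np.linalg.inv(np.array(c['intrinsics']))@[p[0],p[1],1];d/=np.linalg.norm(d)
        P=np.eye(3)-np.outer(d,d);A.append(P);b.append(P@c['origin'])
    return np.linalg.lstsq(np.vstack(A),np.hstack(b),rcond=None)[0]
E
python3 - <<'E'
from h import *
c1=cam('scene');c2=cam('side')
S=lambda x,y:(215+x*.375,170+y*130/347);D=lambda x,y:(222+(x-400)*113/400,170+y*105/372)
print('pad',tri(c1,(266.5,213.9),c2,(299.9,216.95)))
L=[ray(c1,*S(237,337),.006),ray(c2,*D(433,127),.006)];Rr=[ray(c1,*S(372,147),.006),ray(c2,*D(458,370),.006)]
print(L,Rr)
# slab front corners top
print('stageFL',tri(c1,S(100,229),c2,D(597,73)),'FR',tri(c1,S(247,62),c2,D(638,298)))
# stage corners back
print('BL',tri(c1,S(20,190),c2,D(700,62)),'BR',tri(c1,S(180,27),c2,D(770,290)))
# tab tops
for n,p,q in(('R?',S(318,112),D(0,0)),):pass
for nm,p in (('jar',(228,262)),('bottle',(322,175))): print(nm,ray(c1,*p,.05 if nm=='jar' else .09))
print('tape',ray(c1,270,358,.018))
for p in((276,126),(295,121)):print('tube',ray(c1,*p,.095))
E
```

```text
pad [0.58125735 0.08769601 0.04454855]
[array([0.40537121, 0.19857933, 0.006     ]), array([0.41243643, 0.19529289, 0.006     ])] [array([ 0.41835002, -0.03405144,  0.006     ]), array([ 0.42386982, -0.04097026,  0.006     ])]
stageFL [0.53686595 0.19919377 0.04128809] FR [ 0.54258316 -0.0256647   0.04179772]
BL [0.61484447 0.2039482  0.0391734 ] BR [ 0.62224304 -0.02997965  0.03992407]
jar [0.56070433 0.24680327 0.05      ]
bottle [ 0.52616769 -0.05206627  0.09      ]
tape [0.37805606 0.35271371 0.018     ]
tube [ 0.71554625 -0.13561387  0.095     ]
tube [ 0.68905421 -0.18241772  0.095     ]
```

```bash
cat >> h.py <<'E'
def inc(target,yaw):
    "tool-frame shift to world target with tool down at yaw, and turn (deg rotvec)"
    s=arm.observe();T=R.from_euler('xyz',s['orientation'])
    d=T.inv().apply(np.array(target)-s['ee_pos']);r=(T.inv()*R.from_euler('xyz',[np.pi,0,yaw])).as_rotvec(degrees=True)
    print('t',round(s['clock'],2),'pos',s['ee_pos'].round(4),'F',s['wrist_force'].round(1),'w',round(s['gripper_width'],4),'shift',d.round(4),'turn',r.round(2))
E
python3 - <<'E'
from h import *
s=arm.observe();T=R.from_euler('xyz',s['orientation']).as_matrix()
c=arm.read_camera('wrist');print(T.T@(np.array(c['origin'])-s['ee_pos']),T.T@att(c),c['intrinsics'])
inc([0.40,0.088,0.25],1.61)
E
```

```text
[ 0.06805379 -0.00027332 -0.14329663] [[-1.84127943e-04 -9.62042234e-01 -2.72900544e-01]
 [ 9.99999042e-01  1.97184009e-04 -1.36982912e-03]
 [ 1.37164509e-03 -2.72900534e-01  9.62041276e-01]] [[367.44395476   0.         278.52631822]
 [  0.         367.44395476 206.13872301]
 [  0.           0.           1.        ]]
t 0.35 pos [ 0.1846 -0.5444  0.231 ] F [ 1.1  0.  -0.4] w 0.0856 shift [ 0.4071 -0.5298 -0.0187] turn [-2.000e-02 -2.000e-02 -7.352e+01]
```

```bash
cat >> h.py <<'E'
def inct(target,yaw,tilt=0):
    s=arm.observe();T=R.from_euler('xyz',s['orientation'])
    G=R.from_euler('xyz',[np.pi,0,yaw])*R.from_euler('x',tilt,degrees=True)
    print('t',round(s['clock'],2),'pos',s['ee_pos'].round(4),'shift',T.inv().apply(np.array(target)-s['ee_pos']).round(4),'turn',(T.inv()*G).as_rotvec(degrees=True).round(1))
E
python3 - <<'E'
from h import *
inct([0.36,0.04,0.23],1.61,-40)
E
```

```text
t 0.35 pos [ 0.1846 -0.5444  0.231 ] shift [ 0.3538 -0.4972  0.0013] turn [-34.3  25.6 -70.4]
```

>>> {"api": "jog_arm", "payload": {
  "increments": [
    [0.02,-0.03,0,0,0,-4],
    [0.05,-0.06,0,0,0,-10],
    [0.08,-0.1,0,0,0,-18],
    [0.11,-0.14,0,0,0,-26],
    [0.14,-0.18,0,0,0,-34],
    [0.17,-0.22,0,0,0,-42],
    [0.2,-0.26,0,0,0,-50],
    [0.23,-0.3,0,0,0,-58]
  ],
  "jaw": 0.05
}}

```text
clock: 1.15
ee_pos: [0.3063, -0.1847, 0.2314]
orientation: [3.14, -0.0, 1.344]
wrist_force: [1.1, -0.9, -0.1]
gripper_width: 0.0497
```

```bash
python3 - <<'E'
from h import *
inct([0.36,0.04,0.23],1.61,-40)
E
```

```text
t 1.15 pos [ 0.3063 -0.1847  0.2314] shift [0.231  0.0018 0.0014] turn [-39.7   5.3 -14.6]
```

>>> {"api": "jog_arm", "payload": {
  "increments": [
    [0.03,0,0,-5,1,-2],
    [0.07,0,0,-11,1.5,-4],
    [0.11,0,0,-17,2,-6],
    [0.15,0,0,-23,3,-8],
    [0.18,0,0,-29,4,-10],
    [0.21,0,0,-34,4.5,-12.5],
    [0.231,0,0,-39.7,5.3,-14.6],
    [0.231,0,0,-39.7,5.3,-14.6]
  ]
}}

```text
clock: 1.95
ee_pos: [0.3719, 0.0462, 0.228]
orientation: [2.451, 0.001, 1.615]
wrist_force: [-0.8, -0.2, -0.7]
gripper_width: 0.0501
```

```bash
python3 - <<'E'
from h import *
c=cam('wrist','w1.png');print(c['origin'],arm.observe()['clock'])
E
```

```text
[0.27671266 0.11148274 0.3384878 ] 2.0
```

View pics/w1.png

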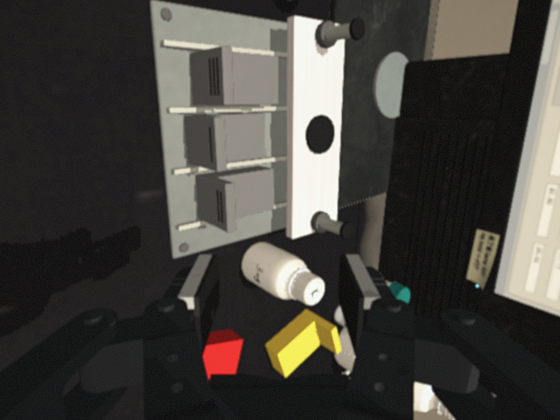

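The wrist view shows the stand with all three tabs facing the camera, at about (213,75), (215,140) and (225,200). I'll enlarge the tabs to count the engraved lines.

```bash
python3 - <<'E'
from h import *
im=cv2.imread('pics/w1.png')[30:260,145:355]
im=cv2.convertScaleAbs(im,alpha=1.3)
cv2.imwrite('pics/w1c.png',cv2.resize(im,None,fx=2.6,fy=2.6,interpolation=cv2.INTER_CUBIC))
E
```

```text
(no output)
```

View pics/w1c.png

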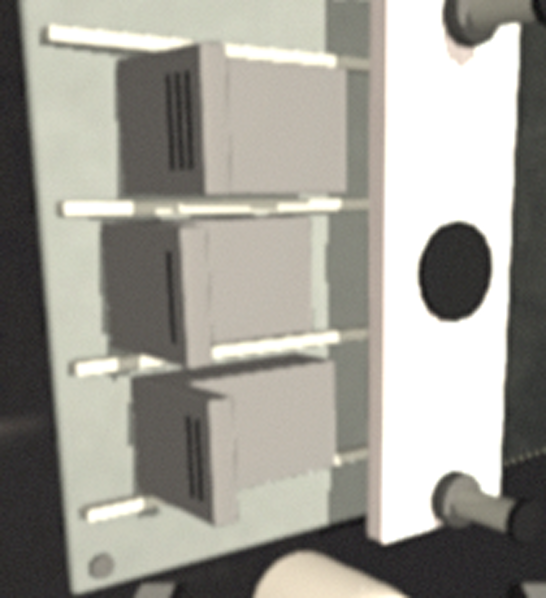

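```bash
python3 - <<'E'
from h import *
c=cam('wrist');s=cam('scene');d=cam('side')
W=lambda x,y:(145+x/2.6,30+y/2.6)
for n,pts in dict(left=[(222,42),(206,192)],mid=[(182,222),(188,365)],right=[(208,398),(218,522)]).items():
    q=[ray(c,*W(*p),.064) for p in pts];print(n,q[0].round(4),q[1].round(4),np.linalg.norm(q[0]-q[1]).round(4))
print('base',ray(c,150.5,2,.006).round(4),ray(c,172.5,258,.006).round(4))
im=c['image'];g=im[115:155,300:345].max(2)
n,l,st,ce=cv2.connectedComponentsWithStats((g<70).astype(np.uint8));k=1+st[1:,4].argmax();p=ce[k]+[300,115];print('pad px',p)
print('pad tri',tri(c,p,s,(266.5,213.9)).round(4),tri(c,p,d,(299.9,216.95)).round(4),tri(s,(266.5,213.9),d,(299.9,216.95)).round(4))
for z in(.045,.05,.055):print(z,[ray(C,*q,z)[:2].round(4) for C,q in((c,p),(s,(266.5,213.9)),(d,(299.9,216.95)))])
print('tab tops front-edges; slab front edge z.05',ray(c,288,16,.044).round(4),ray(c,288,237,.044).round(4))
E
```

```text
left [0.4507 0.1611 0.064 ] [0.4446 0.1156 0.064 ] 0.046
mid [0.4358 0.106  0.064 ] [0.4375 0.0601 0.064 ] 0.046
right [0.4451 0.0482 0.064 ] [0.449  0.0033 0.064 ] 0.0451
base [0.4089 0.1962 0.006 ] [ 0.4187 -0.0359  0.006 ]
pad px [319.95696203 132.44050633]
pad tri [0.5794 0.0897 0.0466] [0.582  0.0895 0.0433] [0.5813 0.0877 0.0445]
0.045 [array([0.5806, 0.0897]), array([0.5807, 0.0881]), array([0.5815, 0.0874])]
0.05 [array([0.5754, 0.0901]), array([0.5779, 0.0919]), array([0.5806, 0.0821])]
0.055 [array([0.5702, 0.0904]), array([0.575 , 0.0958]), array([0.5797, 0.0768])]
tab tops front-edges; slab front edge z.05 [0.5283 0.2    0.044 ] [ 0.5399 -0.0264  0.044 ]
```

```bash
cat >> h.py <<'E'
O=np.array([.541,.0865]);YAW=.046
def W(x,y,z):
    c,s=np.cos(YAW),np.sin(YAW);return np.array([O[0]+c*x-s*y,O[1]+s*x+c*y,z])
def go(x,y,z): 
    inc(W(x,y,z),YAW+np.pi/2)
    p=arm.observe()['ee_pos'];v=p[:2]-O;c,s=np.cos(YAW),np.sin(YAW);print('stand pos',round(c*v[0]+s*v[1],4),round(c*v[1]-s*v[0],4),'fx',)
E
python3 - <<'E'
from h import *
go(-.086,.056,.1)
E
```

```text
t 2.15 pos [0.3724 0.0427 0.2289] F [-0.1  0.1 -0.5] w 0.0503 shift [ 0.0931 -0.0175  0.1524] turn [39.54  0.33 -0.5 ]
stand pos -0.1704 -0.036 fx
```

>>> {"api": "jog_arm", "payload": {
  "increments": [
    [0.012,-0.002,0.02,6,0,0],
    [0.025,-0.004,0.04,12,0,0],
    [0.038,-0.006,0.06,18,0.1,-0.1],
    [0.051,-0.009,0.083,25,0.2,-0.2],
    [0.064,-0.012,0.105,32,0.3,-0.3],
    [0.078,-0.015,0.128,36,0.3,-0.4],
    [0.093,-0.0175,0.1524,39.5,0.3,-0.5],
    [0.093,-0.0175,0.1524,39.5,0.3,-0.5]
  ],
  "jaw": 0.042,
  "squeeze": 20
}}

```text
clock: 2.95
ee_pos: [0.4534, 0.1376, 0.0958]
orientation: [-3.134, 0.001, 1.614]
wrist_force: [-0.5, -0.4, 0.3]
gripper_width: 0.0423
```

```bash
python3 - <<'E'
from h import *
go(-.086,.056,.043)
E
```

```text
t 2.95 pos [0.4534 0.1376 0.0958] F [-0.5 -0.4  0.3] w 0.0423 shift [ 0.001  -0.0004  0.0528] turn [-0.44  0.04 -0.14]
stand pos -0.0852 0.055 fx
```

>>> {"api": "jog_arm", "payload": {
  "increments": [
    [0,0,0.01,0,0,0],
    [0.001,0,0.02,-0.2,0,0],
    [0.001,0,0.03,-0.4,0,-0.1],
    [0.001,0,0.04,-0.4,0,-0.1],
    [0.001,0,0.048,-0.4,0,-0.1],
    [0.001,0,0.052,-0.4,0,-0.1],
    [0.001,0,0.052,-0.4,0,-0.1],
    [0.001,0,0.052,-0.4,0,-0.1]
  ]
}}

```text
clock: 3.75
ee_pos: [0.4532, 0.1386, 0.044]
orientation: [-3.142, 0.001, 1.616]
wrist_force: [0.3, -0.4, 0.4]
gripper_width: 0.0421
```

>>> {"api": "jog_arm", "payload": {
  "increments": [
    [0,0,0,0,0,0],
    [0,0,0,0,0,0],
    [0,0,0,0,0,0],
    [0,0,0,0,0,0],
    [0,0,0,0,0,0],
    [0,0,0,0,0,0],
    [0,0,0,0,0,0],
    [0,0,0,0,0,0]
  ],
  "jaw": 0.0
}}

```text
clock: 4.55
ee_pos: [0.4531, 0.1387, 0.0444]
orientation: [-3.141, 0.001, 1.616]
wrist_force: [-4.0, -0.1, 5.7]
gripper_width: 0.0094
```

```bash
python3 - <<'E'
from h import *
go(-.075,.056,.043)
E
```

```text
t 4.55 pos [0.4531 0.1387 0.0444] F [-4.  -0.1  5.7] w 0.0094 shift [-0.0002  0.0104  0.0014] turn [-0.02  0.03 -0.03]
stand pos -0.0854 0.0562 fx
```

>>> {"api": "jog_arm", "payload": {
  "increments": [
    [0,0.003,0,0,0,0],
    [0,0.006,0,0,0,0],
    [0,0.008,0,0,0,0],
    [0,0.01,0,0,0,0],
    [0,0.012,0,0,0,0],
    [0,0.014,0,0,0,0],
    [0,0.015,0,0,0,0],
    [0,0.015,0,0,0,0]
  ]
}}

```text
clock: 5.35
ee_pos: [0.465, 0.1393, 0.0444]
orientation: [-3.134, 0.001, 1.617]
wrist_force: [-10.5, -1.8, 12.4]
gripper_width: 0.0094
```

Blocked at the expected nose contact (10 N), so the thick block doesn't fit. I'll draw it back.

>>> {"api": "jog_arm", "payload": {
  "increments": [
    [0,-0.003,0,0,0,0],
    [0,-0.006,0,0,0,0],
    [0,-0.009,0,0,0,0],
    [0,-0.012,0,0,0,0],
    [0,-0.015,0,0,0,0],
    [0,-0.017,0,0,0,0],
    [0,-0.017,0,0,0,0],
    [0,-0.017,0,0,0,0]
  ]
}}

```text
clock: 6.15
ee_pos: [0.4477, 0.1385, 0.0446]
orientation: [-3.133, 0.001, 1.617]
wrist_force: [-0.3, -0.3, 2.6]
gripper_width: 0.0094
```

>>> {"api": "jog_arm", "payload": {
  "increments": [
    [0,0,0,0,0,0],
    [0,0,0,0,0,0],
    [0,0,0,0,0,0],
    [0,0,-0.01,0,0,0],
    [0,0,-0.025,0,0,0],
    [0,0,-0.045,0,0,0],
    [0,0,-0.06,0,0,0],
    [0,0,-0.06,0,0,0]
  ],
  "jaw": 0.042
}}

```text
clock: 6.95
ee_pos: [0.4506, 0.1389, 0.1075]
orientation: [-3.14, 0.0, 1.617]
wrist_force: [-0.1, 0.2, -0.4]
gripper_width: 0.0418
```

```bash
python3 - <<'E'
from h import *
go(-.0915,-.056,.1)
E
```

```text
t 6.95 pos [0.4506 0.1389 0.1075] F [-0.1  0.2 -0.4] w 0.0418 shift [-0.1125 -0.0036  0.0075] turn [-0.12  0.02 -0.  ]
stand pos -0.0879 0.0565 fx
```

>>> {"api": "jog_arm", "payload": {
  "increments": [
    [-0.03,-0.001,0,0,0,0],
    [-0.065,-0.002,0,0,0,0],
    [-0.095,-0.003,0,0,0,0],
    [-0.1125,-0.0036,0,0,0,0],
    [-0.1125,-0.0036,0.01,0,0,0],
    [-0.1125,-0.0036,0.02,0,0,0],
    [-0.1125,-0.0036,0.03,0,0,0],
    [-0.1125,-0.0036,0.03,0,0,0]
  ]
}}

```text
clock: 7.75
ee_pos: [0.4498, 0.0275, 0.0751]
orientation: [-3.134, -0.001, 1.618]
wrist_force: [-0.1, 0.1, -0.7]
gripper_width: 0.042
```

```bash
python3 - <<'E'
from h import *
go(-.0915,-.056,.042)
E
```

```text
t 7.75 pos [0.4498 0.0275 0.0751] F [-0.1  0.1 -0.7] w 0.042 shift [-0.0012  0.0025  0.0331] turn [-0.41 -0.04  0.07]
stand pos -0.0938 -0.0548 fx
```

>>> {"api": "jog_arm", "payload": {
  "increments": [
    [-0.001,0.002,0.005,-0.2,0,0],
    [-0.001,0.002,0.013,-0.4,0,0],
    [-0.001,0.002,0.021,-0.4,0,0],
    [-0.001,0.002,0.028,-0.4,0,0],
    [-0.001,0.002,0.033,-0.4,0,0],
    [-0.001,0.002,0.033,-0.4,0,0],
    [-0.001,0.002,0.033,-0.4,0,0],
    [-0.001,0.002,0.033,-0.4,0,0]
  ]
}}

```text
clock: 8.55
ee_pos: [0.452, 0.0265, 0.0424]
orientation: [3.141, -0.001, 1.618]
wrist_force: [0.2, -1.4, 0.5]
gripper_width: 0.0418
```

>>> {"api": "jog_arm", "payload": {
  "increments": [
    [0,0,0,0,0,0],
    [0,0,0,0,0,0],
    [0,0,0,0,0,0],
    [0,0,0,0,0,0],
    [0,0,0,0,0,0],
    [0,0,0,0,0,0],
    [0,0,0,0,0,0],
    [0,0,0,0,0,0]
  ],
  "jaw": 0.0
}}

```text
clock: 9.35
ee_pos: [0.4525, 0.0264, 0.0428]
orientation: [3.14, -0.0, 1.618]
wrist_force: [-0.8, 0.9, 4.9]
gripper_width: 0.0094
```

```bash
python3 - <<'E'
from h import *
go(-.0735,-.056,.042)
E
```

```text
t 9.35 pos [0.4525 0.0264 0.0428] F [-0.8  0.9  4.9] w 0.0094 shift [-0.0001  0.0176  0.0009] turn [ 0.09 -0.02  0.07]
stand pos -0.0911 -0.056 fx
```

>>> {"api": "jog_arm", "payload": {
  "increments": [
    [0,0.004,0,0,0,0],
    [0,0.008,0,0,0,0],
    [0,0.012,0,0,0,0],
    [0,0.015,0,0,0,0],
    [0,0.018,0,0,0,0],
    [0,0.02,0,0,0,0],
    [0,0.022,0,0,0,0],
    [0,0.022,0,0,0,0]
  ]
}}

```text
clock: 10.15
ee_pos: [0.4667, 0.0278, 0.0427]
orientation: [-3.125, -0.002, 1.619]
wrist_force: [-20.5, -0.6, 27.0]
gripper_width: 0.0095
```

```bash
python3 - <<'E'
from h import *
go(-.0735,-.056,.042)
E
```

```text
t 10.15 pos [0.4667 0.0278 0.0427] F [-20.5  -0.6  27. ] w 0.0095 shift [-0.0008  0.0034  0.0006] turn [-0.95 -0.09  0.15]
stand pos -0.0769 -0.0552 fx
```

Blocked at nose contact again (20 N). The pad height triangulates to a gap of about 23 mm, which agrees, so the mid block doesn't fit either. I'll draw it back.

>>> {"api": "jog_arm", "payload": {
  "increments": [
    [0,-0.002,0,-0.5,0,0],
    [0,-0.005,0,-0.9,0,0],
    [0,-0.008,0,-0.9,0,0],
    [0,-0.011,0,-0.9,0,0],
    [0,-0.014,0,-0.9,0,0],
    [0,-0.016,0,-0.9,0,0],
    [0,-0.016,0,-0.9,0,0],
    [0,-0.016,0,-0.9,0,0]
  ]
}}

```text
clock: 10.95
ee_pos: [0.4502, 0.027, 0.0428]
orientation: [-3.139, -0.002, 1.619]
wrist_force: [-0.1, -1.1, 1.6]
gripper_width: 0.0093
```

>>> {"api": "jog_arm", "payload": {
  "increments": [
    [0,0,0,0,0,0],
    [0,0,0,0,0,0],
    [0,0,0,0,0,0],
    [0,0,-0.01,0,0,0],
    [0,0,-0.025,0,0,0],
    [0,0,-0.045,0,0,0],
    [0,0,-0.06,0,0,0],
    [0,0,-0.06,0,0,0]
  ],
  "jaw": 0.042
}}

```text
clock: 11.75
ee_pos: [0.4527, 0.0267, 0.1056]
orientation: [3.138, -0.001, 1.619]
wrist_force: [0.4, -0.4, -0.4]
gripper_width: 0.0419
```

```bash
python3 - <<'E'
from h import *
go(-.130,0,.1)
c=cam('side','side2.png');cv2.imwrite('pics/s2.png',cv2.resize(c['image'][150:290,210:350,::-1],None,fx=4,fy=4,interpolation=3))
E
```

```text
t 11.75 pos [0.4527 0.0267 0.1056] F [ 0.4 -0.4 -0.4] w 0.0419 shift [ 0.0558 -0.0389  0.0055] turn [ 0.22 -0.03  0.15]
stand pos -0.091 -0.0557 fx
```

View pics/s2.png

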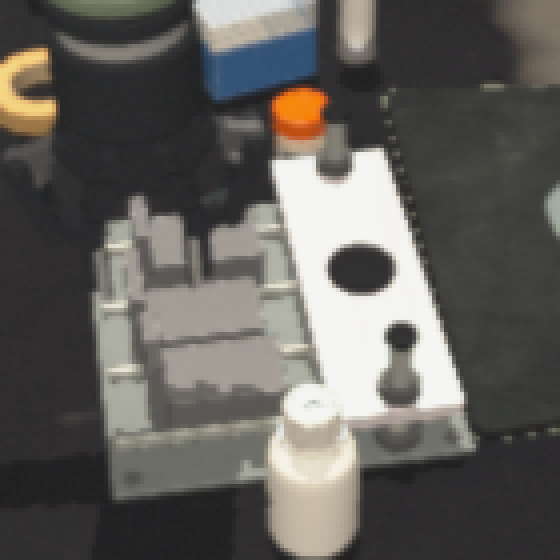

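The side view shows the arm over the left and front of the stand. The mid and thin blocks near (215,360) and (200,305) sit clear of the stage, with the pad at (362,268) and the bystanders undisturbed. Next I'll push the thin block from behind with the jaws closed.

>>> {"api": "jog_arm", "payload": {
  "increments": [
    [0.01,-0.01,0,0,0,0],
    [0.02,-0.02,0,0,0,0],
    [0.035,-0.032,0,0.2,0,0.1],
    [0.05,-0.041,0,0.2,0,0.1],
    [0.056,-0.041,0,0.2,0,0.1],
    [0.056,-0.041,0.015,0.2,0,0.1],
    [0.056,-0.041,0.03,0.2,0,0.1],
    [0.056,-0.041,0.03,0.2,0,0.1]
  ],
  "jaw": 0.0
}}

```text
clock: 12.6
ee_pos: [0.4053, 0.0811, 0.0721]
orientation: [-3.134, -0.001, 1.618]
wrist_force: [-1.1, -0.9, 0.1]
gripper_width: 0.0002
```

```bash
python3 - <<'E'
from h import *
go(-.132,0,.02)
E
```

```text
t 12.6 pos [0.4053 0.0811 0.0721] F [-1.1 -0.9  0.1] w 0.0002 shift [-0.0009  0.0042  0.0521] turn [-0.44 -0.07  0.09]
stand pos -0.1358 0.0009 fx
```

>>> {"api": "jog_arm", "payload": {
  "increments": [
    [0,0.002,0.01,-0.4,0,0],
    [-0.001,0.003,0.02,-0.4,0,0],
    [-0.001,0.003,0.03,-0.4,0,0],
    [-0.001,0.003,0.04,-0.4,0,0],
    [-0.001,0.003,0.048,-0.4,0,0],
    [-0.001,0.003,0.052,-0.4,0,0],
    [-0.001,0.003,0.052,-0.4,0,0],
    [-0.001,0.003,0.052,-0.4,0,0]
  ]
}}

```text
clock: 13.4
ee_pos: [0.4082, 0.0803, 0.0202]
orientation: [-3.141, -0.001, 1.618]
wrist_force: [0.7, 0.7, 0.8]
gripper_width: -0.0001
```

```bash
python3 - <<'E'
from h import *
go(-.0247,0,.02)
E
```

```text
t 13.4 pos [0.4082 0.0803 0.0202] F [0.7 0.7 0.8] w -0.0001 shift [-1.000e-04  1.083e-01  1.000e-04] turn [-0.03 -0.07  0.09]
stand pos -0.133 -0.0001 fx
```

>>> {"api": "jog_arm", "payload": {
  "increments": [
    [0,0.008,0,0,0,0],
    [0,0.016,0,0,0,0],
    [0,0.024,0,0,0,0],
    [0,0.031,0,0,0,0],
    [0,0.037,0,0,0,0],
    [0,0.043,0,0,0,0],
    [0,0.048,0,0,0,0],
    [0,0.052,0,0,0,0]
  ]
}}

```text
clock: 14.2
ee_pos: [0.4599, 0.0828, 0.0202]
orientation: [-3.139, -0.001, 1.618]
wrist_force: [-5.7, 0.4, 4.9]
gripper_width: 0.0001
```

>>> {"api": "jog_arm", "payload": {
  "increments": [
    [0,0.004,0,0,0,0],
    [0,0.008,0,0,0,0],
    [0,0.012,0,0,0,0],
    [0,0.016,0,0,0,0],
    [0,0.02,0,0,0,0],
    [0,0.024,0,0,0,0],
    [0,0.027,0,0,0,0],
    [0,0.027,0,0,0,0]
  ]
}}

```text
clock: 15.0
ee_pos: [0.4875, 0.0841, 0.0204]
orientation: [-3.14, -0.001, 1.619]
wrist_force: [-2.6, -0.5, 2.4]
gripper_width: -0.0002
```

```bash
python3 - <<'E'
from h import *
go(-.0247,0,.02)
E
```

```text
t 15.0 pos [0.4875 0.0841 0.0204] F [-2.6 -0.5  2.4] w -0.0002 shift [-0.0001  0.0289  0.0003] turn [-0.1  -0.07  0.1 ]
stand pos -0.0536 0.0001 fx
```

It's sliding in freely. I'll push it on until the tab meets the edge.

>>> {"api": "jog_arm", "payload": {
  "increments": [
    [0,0.004,0,0,0,0],
    [0,0.008,0,0,0,0],
    [0,0.012,0,0,0,0],
    [0,0.016,0,0,0,0],
    [0,0.019,0,0,0,0],
    [0,0.022,0,0,0,0],
    [0,0.025,0,0,0,0],
    [0,0.026,0,0,0,0]
  ]
}}

```text
clock: 15.8
ee_pos: [0.5074, 0.0852, 0.0201]
orientation: [-3.126, -0.001, 1.619]
wrist_force: [-23.8, -2.5, 24.1]
gripper_width: -0.0003
```

>>> {"api": "jog_arm", "payload": {
  "increments": [
    [0,0.001,0,0,0,0],
    [0,0.002,0,0,0,0],
    [0,0.003,0,0,0,0],
    [0,0.004,0,0,0,0],
    [0,0.005,0,0,0,0],
    [0,0.005,0,0,0,0],
    [0,0.005,0,0,0,0],
    [0,0.005,0,0,0,0]
  ]
}}

```text
clock: 16.6
ee_pos: [0.5069, 0.0851, 0.0204]
orientation: [-3.113, -0.0, 1.62]
wrist_force: [-21.5, -2.3, 23.4]
gripper_width: 0.0002
```

```bash
python3 - <<'E'
from h import *
go(-.0247,0,.02)
E
```

```text
t 16.6 pos [0.5069 0.0851 0.0204] F [-21.5  -2.3  23.4] w 0.0002 shift [-0.0002  0.0095  0.0001] turn [-1.65 -0.02  0.19]
stand pos -0.0342 0.0001 fx
```

>>> {"api": "jog_arm", "payload": {
  "increments": [
    [0,-0.01,0,-1.6,0,0.1],
    [0,-0.03,0,-1.6,0,0.1],
    [0,-0.05,0,-1.6,0,0.1],
    [0,-0.06,-0.01,-1.6,0,0.1],
    [0,-0.06,-0.03,-1.6,0,0.1],
    [0,-0.06,-0.06,-1.6,0,0.1],
    [0,-0.06,-0.1,-1.6,0,0.1],
    [0,-0.06,-0.1,-1.6,0,0.1]
  ]
}}

```text
clock: 17.4
ee_pos: [0.4566, 0.0822, 0.1281]
orientation: [3.126, 0.0, 1.618]
wrist_force: [0.4, 0.4, -0.3]
gripper_width: 0.0001
```

```bash
python3 - <<'E'
from h import *
go(-.0247,0,.02)
a=cam('side')['image'];b=cam('scene')['image']
cv2.imwrite('pics/s3.png',cv2.resize(np.hstack([a[165:285,215:345],b[170:290,222:352]]),None,fx=3,fy=3,interpolation=2)[:,:,::-1])
E
```

```text
t 17.4 pos [0.4566 0.0822 0.1281] F [ 0.4  0.4 -0.3] w 0.0001 shift [0.0003 0.0582 0.109 ] turn [0.88 0.02 0.09]
stand pos -0.0845 -0.0004 fx
```

View pics/s3.png

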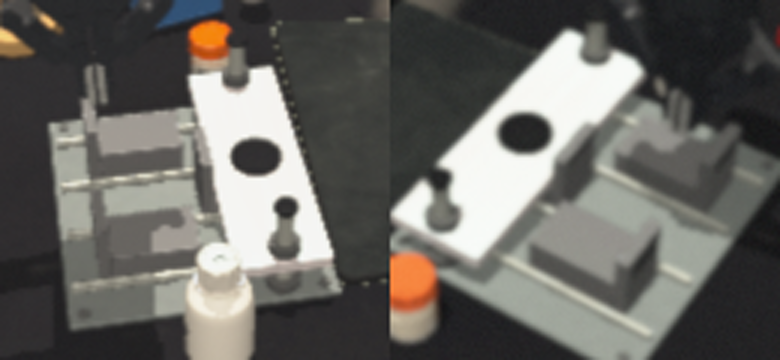

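The tab looks to be at the stage's front edge: (205,165) in the left half and (575,165) in the right half. I'll measure it with the wrist camera.

```bash
python3 - <<'E'
from h import *
c=cam('wrist','w2.png')
for x in(-.01,0):
  for y in(-.023,.023): print(x,y,proj(c,W(x,y,.064)).round(1),proj(c,W(x,y,.041)).round(1))
print(proj(c,W(0,.11,.041)),proj(c,W(0,-.11,.041)),proj(c,W(.038,0,.046)))
E
```

```text
-0.01 -0.023 [411.6 261.7] [399.3 247.2]
-0.01 0.023 [419.7 186.9] [406.  178.8]
0 -0.023 [428.2 261.7] [414.4 247.2]
0 0.023 [437.3 186.9] [421.9 178.8]
[438.49728852  26.79897905] [402.18979266 358.95419457] [481.04908214 216.17559904]
```

View pics/w2.png

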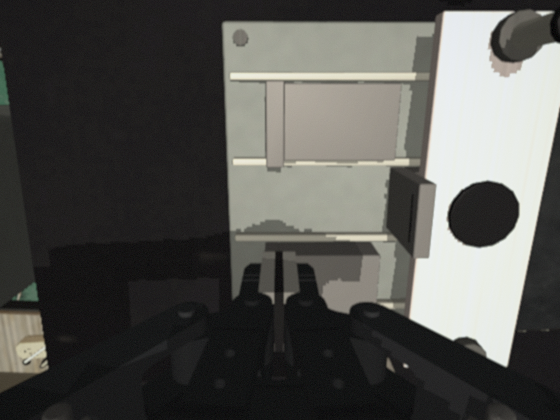

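The tab top spans (419,178)-(414,255) at the rear and (434,182)-(429,257) at the front. The prediction for the home position is rear (420,187)-(412,262) and front (437,187)-(428,262), so it's home within about 1 mm. The thick block's nose, at (403,120), is clear of the stage edge. Next I'll go to the pad.

```bash
python3 - <<'E'
from h import *
go(.039,0,.1)
E
```

```text
t 17.55 pos [0.4505 0.0822 0.1221] F [-1.5 -0.1 -0.2] w 0.0002 shift [-1.000e-04  1.295e-01  2.220e-02] turn [ 0.06 -0.02  0.08]
stand pos -0.0906 -0.0001 fx
```

>>> {"api": "jog_arm", "payload": {
  "increments": [
    [0,0.02,0,0,0,0],
    [0,0.045,0,0,0,0],
    [0,0.07,0,0,0,0],
    [0,0.095,0,0,0,0],
    [0,0.115,0,0,0,0],
    [0,0.1295,0.01,0,0,0],
    [0,0.1295,0.03,0,0,0],
    [0,0.1295,0.03,0,0,0]
  ]
}}

```text
clock: 18.35
ee_pos: [0.5764, 0.0883, 0.0869]
orientation: [-3.133, -0.001, 1.618]
wrist_force: [-1.0, 0.7, -0.3]
gripper_width: 0.0
```

```bash
python3 - <<'E'
from h import *
go(.039,0,.048)
E
```

```text
t 18.35 pos [0.5764 0.0883 0.0869] F [-1.   0.7 -0.3] w 0.0 shift [-0.0002  0.0039  0.0389] turn [-0.5  -0.04  0.07]
stand pos 0.0355 0.0001 fx
```

>>> {"api": "jog_arm", "payload": {
  "increments": [
    [0,0.003,0.007,-0.4,0,0],
    [0,0.003,0.015,-0.4,0,0],
    [0,0.003,0.022,-0.4,0,0],
    [0,0.003,0.028,-0.4,0,0],
    [0,0.003,0.033,-0.4,0,0],
    [0,0.003,0.036,-0.4,0,0],
    [0,0.003,0.038,-0.4,0,0],
    [0,0.003,0.038,-0.4,0,0]
  ]
}}

```text
clock: 19.15
ee_pos: [0.5793, 0.0884, 0.0491]
orientation: [-3.14, -0.001, 1.618]
wrist_force: [-0.1, 0.7, -0.3]
gripper_width: 0.0001
```

>>> {"api": "jog_arm", "payload": {
  "increments": [
    [0,0,0.0005,0,0,0],
    [0,0,0.001,0,0,0],
    [0,0,0.0015,0,0,0],
    [0,0,0.002,0,0,0],
    [0,0,0.0025,0,0,0],
    [0,0,0.003,0,0,0],
    [0,0,0.003,0,0,0],
    [0,0,0.003,0,0,0]
  ]
}}

```text
clock: 19.95
ee_pos: [0.5797, 0.0885, 0.0462]
orientation: [-3.141, -0.001, 1.618]
wrist_force: [-0.9, 0.5, 4.4]
gripper_width: 0.0
```

>>> {"api": "jog_arm", "payload": {
  "increments": [
    [0,0,0.0005,0,0,0],
    [0,0,0.001,0,0,0],
    [0,0,0.0015,0,0,0],
    [0,0,0.002,0,0,0],
    [0,0,0.0025,0,0,0],
    [0,0,0.003,0,0,0],
    [0,0,0.003,0,0,0],
    [0,0,0.003,0,0,0]
  ]
}}

```text
clock: 20.75
ee_pos: [0.5797, 0.0884, 0.0451]
orientation: [-3.141, -0.001, 1.618]
wrist_force: [-4.1, -0.4, 14.3]
gripper_width: 0.0003
```

>>> {"api": "jog_arm", "payload": {
  "increments": [
    [0,0,0.001,0,0,0],
    [0,0,0.002,0,0,0],
    [0,0,0.002,0,0,0],
    [0,0,0.003,0,0,0],
    [0,0,0.003,0,0,0],
    [0,0,0.003,0,0,0],
    [0,0,0.003,0,0,0],
    [0,0,0.003,0,0,0]
  ]
}}

```text
clock: 21.55
ee_pos: [0.5798, 0.0884, 0.045]
orientation: [-3.14, -0.0, 1.619]
wrist_force: [-8.2, -1.1, 21.6]
gripper_width: -0.0001
```

>>> {"api": "jog_arm", "payload": {
  "increments": [
    [0,0,-0.003,0,0,0],
    [0,0,-0.01,0,0,0],
    [0,0,-0.03,0,0,0],
    [0,0,-0.06,0,0,0],
    [0,-0.01,-0.09,0,0,0],
    [0,-0.04,-0.1,0,0,0],
    [0,-0.08,-0.1,0,0,0],
    [0,-0.12,-0.1,0,0,0]
  ]
}}

```text
clock: 22.35
ee_pos: [0.4591, 0.0826, 0.1451]
orientation: [-3.141, -0.0, 1.619]
wrist_force: [-0.7, 0.1, 0.4]
gripper_width: -0.0
```

>>> {"api": "jog_arm", "payload": {
  "increments": [
    [0,-0.03,-0.03,0,0,0],
    [0,-0.06,-0.06,0,0,0],
    [0,-0.06,-0.08,0,0,0],
    [0,-0.06,-0.1,0,0,0],
    [0,-0.06,-0.1,0,0,0],
    [0,-0.06,-0.1,0,0,0],
    [0,-0.06,-0.1,0,0,0],
    [0,-0.06,-0.1,0,0,0]
  ]
}}

```text
clock: 23.15
ee_pos: [0.3983, 0.0797, 0.2435]
orientation: [-3.137, -0.001, 1.618]
wrist_force: [-0.2, -0.5, -0.1]
gripper_width: -0.0003
```

```bash
python3 - <<'E'
from h import *
go(0,0,.1)
c=cam('wrist','w3.png')
for n,x,y,z in (('L',-.01,.023,.064),('R',-.01,-.023,.064),('FL',0,.023,.064),('FR',0,-.023,.064),('edgeL',0,.116,.040),('edgeR',0,-.116,.040),('thick nose crit',-.003,.056,.038),('mid nose crit',-.003,-.056,.033)): print(n,proj(c,W(x,y,z)).round(1))
a=cam('side')['image'];b=cam('scene')['image']
o=np.hstack([a[165:285,215:345],b[170:290,222:352]]);o=cv2.resize(o,None,fx=2.15,fy=2.15,interpolation=2)[:,:560]
cv2.imwrite('pics/f.png',np.vstack([c['image'][:330],o])[:,:,::-1])
E
```

```text
t 23.15 pos [0.3983 0.0797 0.2435] F [-0.2 -0.5 -0.1] w -0.0003 shift [-1.000e-04  1.434e-01  1.429e-01] turn [-0.24 -0.03  0.1 ]
stand pos -0.1428 -0.0002 fx
L [432.2 157. ]
R [426.4 207.4]
FL [443.6 157. ]
FR [437.3 207.4]
edgeL [445.   46.6]
edgeR [417.3 286.8]
thick nose crit [432.6 117.2]
mid nose crit [418.  230.2]Traceback (most recent call last):
  File "<stdin>", line 7, in <module>
    return _nx.concatenate(arrs, 0, dtype=dtype, casting=casting)
           ~~~~~~~~~~~~~~~^^^^^^^^^^^^^^^^^^^^^^^^^^^^^^^^^^^^^^^
ValueError: all the input array dimensions except for the concatenation axis must match exactly, but along dimension 1, the array at index 0 has size 560 and the array at index 1 has size 559
```

```bash
python3 - <<'E'
from h import *
c=cv2.imread('pics/w3.png');a=cam('side')['image'][165:285,215:345,::-1];b=cam('scene')['image'][170:290,222:352,::-1]
o=cv2.resize(np.hstack([a,b]),(560,258),interpolation=2)
cv2.imwrite('pics/f.png',np.vstack([c[:330],o]))
E
```

View pics/f.png

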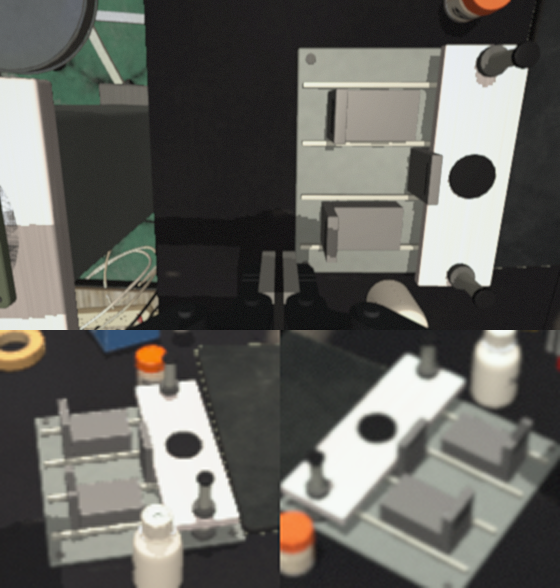

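The final view matches the predictions. The tab's rear edge is at about (431,152)-(427,205) against (432,157)-(426,207) predicted. The noses of the other blocks, at x≈420 and x≈403 px, are well short of the 3 mm limits at 432 and 418. Handing in.

```bash
python3 -c "
from bench import arm;print(arm.job_done())"
```

```text
the job is handed in; nothing more can be done
None
```

The thin block is home under the stage, and the stage is pressed down onto it. I handed the job in at about 23 s; the hand-in gives no verdict.

- **Trying the blocks:** I tried them thickest first. The thick block (left lane, three lines) and the mid block (right lane, two lines) both stopped at the stage's edge, at about 10 N and 20 N. I drew each back about 15 mm. The thin block (middle lane, one line) slid in freely, and I pushed it until the tab stopped at the edge.
- **Pressing the stage:** the fingers met the pad at about z 46 mm, and it stopped at 45.0 mm under 22 N. That is exactly the height expected for a 22 mm gap, and only about 1 mm below where it started.
- **Last checks:** in the final wrist picture the tab is within about 1 mm of the edge. The other two noses are well past the 3 mm clearance. The jar, bottle and tape looked undisturbed. The green-capped tubes were not in the final pictures, but the arm never went near them.
- **Small disagreements:**
    - The noses of the thick and mid blocks stopped about 3.5 mm apart along the stand. I put this down to the yaw estimate or tilt of the tab in the grip.
    - The thin block stopped with the fingers about 10 mm further back than I had reckoned, apparently because I underestimated the thickness of the closed fingers; the pictures confirmed it was home.

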